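Draw and hold the index plunger of the ferrule fixture

ROBOT

A 6-joint arm with a two-finger parallel gripper is mounted at the origin on the work surface; the furniture and walls round the work are solid. World frame = base frame: x ahead of the robot, y to its left, z up, the work surface at z = 0. Lengths are in mm, angles in rad, forces in N, time in s.
With the tool pointing down it reaches from about 400 to 925 mm from the base axis. Payload 12.5 kg.
Tool frame: the origin (TCP) lies between the finger pads; the fingertips stand 25 mm ahead of it and the grasp point (between the pads) lies 6 mm ahead of it; z points along the fingers, y is the line along which they close (so a half turn about z gives the same grasp; the last joint's range is limited). The gripper opens to 95 mm and grips with 3 to 60 N. Pads are 20 mm wide; open, the fingers measure 119 mm over their backs; the gripper's body (75 mm by 180 mm) begins 59 mm behind the grasp point.
Start: joints at [1.101, 0.491, 1.559, -0, 1.092, -0.106], TCP at [222.376, 584.117, 239.661] pointing down, gripper open.
Joint ranges: [-3.1, 3.1], [-0.84, 2.19], [0.05, 2.79], [-1.13, 4.28], [0.06, 2.93], [-2.69, 2.69]. Speed limits (rad/s): [2.22, 2.22, 2.79, 3.14, 3.14, 3.14].

INTERFACE

Orientations are given as [roll, pitch, yaw] about the fixed x, y, z axes, in that order (R = Rz(yaw) Ry(pitch) Rx(roll)).
In Python, from cell import state, read_camera, job_done, cut_out gives the robot as it stands. The module is installed in compiled form; this text tells all that it offers.
- The arm moves only by the tool jog_arm, never from a script. Its argument "motion" is a list of rows, each a list of 2 entries, a list of its own where there are three numbers: the shift along the tool's x, y, z in mm, then the turn about the tool's z in rad. A call has 1 to 5 rows; each row is the pose to reach, as a shift and turn from the pose commanded when the call began, along the tool's axes at that moment; what a row does not reach only later rows make up. A row lasts 1/10 s, in which the tool goes at most 50 mm and 8.59 degrees, less where a joint would pass 70% of its speed; a pose out of reach is approached as far as the arm can. A call with a gripper value outside its range is refused whole. "grip" is the closure, from 0 (fully open) to 1 (shut), set as the call begins (left out, the last holds). The fingers move at their own pace and stop on an object; the grip force is fixed at half the most. Time passes only in rows, so rows that repeat a pose let the fingers close. It gives the time, the measured TCP pose, the force, the opening and the grip force at its end, in the units of the state.
- state(): the state, without advancing time (a new reading comes with each control period).
- read_camera(name): name is "side" or "top" or "wrist"; returns a dict with "img" (384x512x3 uint8, blue, green, red), "vertical_fov" (degrees; the focal length in pixels is half the picture's height over the tangent of half this angle, whatever the lens; pixels are square), "cx", "cy" (the principal point, pixels), "extrinsics" (4x4, takes a point from camera to world coordinates). Camera axes: x right, y up, looking along -z (the intrinsics and any distortion apply to the point x, -y, -z); pixel columns grow to the right and rows downward; lengths in mm; the calibration is good to about 2 mm. The wrist camera is an equidistant fisheye: a pixel r from the principal point sees the ray r / f radians off the axis. A picture is of the moment at which its call begins. There is no depth.
- job_done(): hands the job in; it is judged then, once.
Trained networks look in a picture, given as the dict that the camera call returned (one of the last four; its "shot" number tells which), for a name from the list of things; names that differ only in an ending like _2 or _b are one class to them, and where a whole thing is asked for, a point or a joint stands for the part that bears it (a point fixed in the world has none). Each returns a list of dicts, best first, with "p" (0 to 1); they miss things now and then, are a little off and sometimes report something else, mostly with a low value. They report only what shows in the picture. A call takes as long as a camera call.
- cut_out(name, picture): "region" (384x512 bool, what is visible of it) and "box" ([left, top, right, bottom] in pixels, round what is visible of it).
The state is a dict: "t": time; "joints": joint angles; "qvel": joint speeds; "tau": joint torques, N m; "eef_pos": TCP position; "tcp_rot": TCP orientation; "ft_force": force on the tool from outside, world axes, zero at the start; "moment": the same for the moment, N m; "opening": opening from 0.0 (shut) to 1.0 (fully open); "grip_force": force on a finger pad.
Only numpy, scipy, OpenCV 4.12 (cv2) and the standard library are available. Lean on these libraries where they do the work, as an engineer would, in place of code of your own. Each camera call takes 0.05 s, during which the arm holds its last target. There are 200 camera calls.

TASK

The index plate of the ferrule fixture is about to be turned to its next hole by a second person. Slide the transport lock by its upright grip all the way to its end stop, so that its fork is clear of the plunger, and then pull the sprung plunger straight up by its round knob as far as it goes and keep it there: finish while still holding the knob in the gripper with the pin clear of its hole. Leave the brush head, the iron pot and the whetstone beside the fixture where they are.

Things in the scene. Friction and masses are not known exactly. Their poses are not given: they have to be found in the camera images.
- fixture: Indexing fixture fixed to the table; place and yaw vary. Origin on the table top below the plunger's vertical axis; +y runs from the plunger to the lock's grip and end stop, z up. Towards +y a column bears a level arm 42 mm wide in x, y from -21 to 121 mm, top 64 mm high; rails and end stop on it reach 77 mm. Foot: x to 66 mm either side, y from -112 to 125 mm.
- lock_slide (a joint): Transport lock, m: 0 fully locked, 0.045 at its end stop; grows along the fixture's +y. Starts locked, between 0 and 0.010. Light friction (about 3 N); stays where it is left. Its flat steel fork, 69 to 73 mm high, lies over the plunger's collar and blocks the plunger until the lock has moved about 30 mm.
- lock_grip (a point): Point on the lock's upright black grip, moves with it: middle of the grip in x and y, 99 mm above the table, 10 mm below the grip's top. The grip is a rounded block 20 mm in x, 24 mm in y, from 73 to 109 mm high. At lock value 0 it stands 55 mm from the plunger's axis along the fixture's +y. Axes as the fixture's.
- index_plunger (a joint): Sprung plunger, m: 0 = pin seated in its hole in the index plate, 0.022 = fully up against its stop. Moves vertically; its spring pulls down with about 5 to 6 N seated, 12 to 13 N fully up, so it snaps back when let go. The steel pin (8 mm thick) sits 14 mm deep, so fully up its tip is 8 mm clear above the plate.
- plunger_knob (a point): Black round fluted knob (solid index_plunger_c1) on top of the plunger, an upright cylinder 26 mm across and 30 mm high. This point is the middle of the knob, on its axis, 99 mm above the table when seated (knob from 84 to 114 mm), and rises with the plunger. Below the knob are a thin stem and a flat collar on the arm.
- work_ferrule: White ferrule ring, 68 mm across, 22 mm high, fixed on the steel index plate of the fixture (116 mm across, top 24 mm above the table). Origin at the centre of its underside, 46 mm from the plunger on the fixture's -y side. Not to be handled.
- brush_head: Bystander: round bristle brush head standing in a white ferrule, about 74 x 70 x 74 mm, loose on the table some 13 cm from the plunger on the fixture's +x side. Leave it alone.
- iron_pot: Bystander: small dark iron pot, 72 mm across, 40 mm high, loose on the table some 14 cm from the plunger on the fixture's -x side. Leave it alone.
- hone: Bystander: flat slate whetstone in its shoe, 109 x 67 x 18 mm, loose on the table some 14 cm from the plunger on the fixture's -x side. Leave it alone.

How it is judged:
By the outcome, as a careful person would: the job done as asked, in the order asked, and still so for the second after the job is handed in, while the arm keeps its last pose, push and grip.
It also fails if it takes over 38 s, if anything falls off the work surface, if the arm or the gripper's body presses on something with over 40 N, if the wrist force passes 120 N, or if a joint passes its speed limit or range.

## Working session

There is one attempt and no reset: what is moved stays moved. The work goes in short steps, Python scripts to look and compute and a tool call to move; the robot and the scene stay as the last step left them, time stands still between calls to the robot, and variables do not carry over. Pictures are saved under pics/ and viewed, at most 10 in all, crops included, and the job is handed in when it is done.

Besides the shell and the picture viewer there is one more tool, called after "Call:" by a JSON object that holds its "fn" and its "kwargs". jog_arm: Moves the arm, as the interface text tells. Its arguments: {"type":"object","properties":{"motion":{"type":"array"},"grip":{"type":"number"}},"required":["motion"]}

```bash
mkdir -p pics; cat > h.py <<'E'
import numpy as np, cv2
from cell import state, read_camera, job_done, cut_out
def ray(p,u,v):
    f=192/np.tan(np.radians(p["vertical_fov"])/2); d=np.array([u-p["cx"],v-p["cy"]])/f
    if p["name"]=="wrist":
        r=np.hypot(*d); s=np.sin(r)/r if r>1e-9 else 1; c=np.array([d[0]*s,-d[1]*s,-np.cos(r)])
    else: c=np.array([d[0],-d[1],-1])
    E=np.array(p["extrinsics"]); return E[:3,3],E[:3,:3]@c
def at(p,u,v,z):
    o,d=ray(p,u,v); return o+d*(z-o[2])/d[2]
def shot(n):
    p=read_camera(n); p["name"]=n; return p
def cen(name,p):
    r=cut_out(name,p)
    if not r: return None
    m=r[0]["region"]; v,u=np.nonzero(m); return r[0]["p"],u.mean(),v.mean(),r[0]["box"],m.sum()
E
python3 - <<'E'
from h import *
s=state();print(s["t"],s["eef_pos"],s["tcp_rot"])
ims=[]
for n in ["top","side","wrist"]:
    p=shot(n); cv2.imwrite(f"pics/{n}0.png",p["img"]); print(n,{k:p[k] for k in p if k!="img" and k!="extrinsics"},np.round(p["extrinsics"],2).tolist())
    for o,z in [("plunger_knob",99),("lock_grip",99),("work_ferrule",35)]:
        c=cen(o,p); print(o,c, None if c is None else at(p,c[1],c[2],z).round(1))
    ims.append(p["img"])
cv2.imwrite("pics/a.png",cv2.resize(np.vstack([np.hstack(ims[:2]),np.hstack([ims[2],ims[2]*0])]),(800,600)))
E
```

```text
0.0 [222.27615944 583.9041733  239.07542219] [-3.14050546e+00 -9.06867778e-05  2.77780919e+00]
top {'vertical_fov': 42.37795552866522, 'cx': 257.9877419659947, 'cy': 189.93857164681694, 'shot': 1, 'name': 'top'} [[-0.0, 0.98, -0.18, 354.99], [-1.0, -0.0, 0.02, 34.34], [0.02, 0.18, 0.98, 1086.59], [0.0, 0.0, 0.0, 1.0]]
plunger_knob (0.67, np.float64(219.61212121212122), np.float64(189.26060606060605), [215.2, 182.9, 228.1, 196.3], np.int64(165)) [534.5  94.2  99. ]
lock_grip (0.57, np.float64(205.8816705336427), np.float64(174.99303944315545), [192.0, 162.7, 220.7, 197.6], np.int64(431)) [564.1 122.3  99. ]
work_ferrule (0.56, np.float64(224.25), np.float64(214.5), [222.0, 203.6, 229.5, 226.6], np.int64(4)) [491.4  87.7  35. ]
side {'vertical_fov': 51.692732933898775, 'cx': 254.656881071297, 'cy': 197.13782475597714, 'shot': 2, 'name': 'side'} [[0.87, 0.2, -0.46, 163.62], [-0.5, 0.37, -0.78, -637.53], [0.01, 0.91, 0.42, 465.86], [0.0, 0.0, 0.0, 1.0]]
plunger_knob (0.61, np.float64(232.57777777777778), np.float64(195.17777777777778), [226.3, 183.8, 240.0, 209.8], np.int64(180)) [527.4  81.4  99. ]
lock_grip (0.69, np.float64(241.6888888888889), np.float64(191.77777777777777), [230.0, 176.6, 248.8, 208.9], np.int64(225)) [554.  88.  99.]
work_ferrule (0.73, np.float64(225.41294642857142), np.float64(227.23214285714286), [209.8, 215.1, 243.9, 237.7], np.int64(448)) [498.2  61.5  35. ]
wrist {'vertical_fov': 65.70646984690485, 'cx': 257.0671595151595, 'cy': 190.65374582878906, 'shot': 3, 'name': 'wrist'} [[0.35, -0.91, -0.23, 156.05], [0.93, 0.34, 0.09, 608.68], [0.0, -0.25, 0.97, 384.34], [0.0, 0.0, 0.0, 1.0]]
plunger_knob None None
lock_grip None None
work_ferrule None None
```

View pics/a.png

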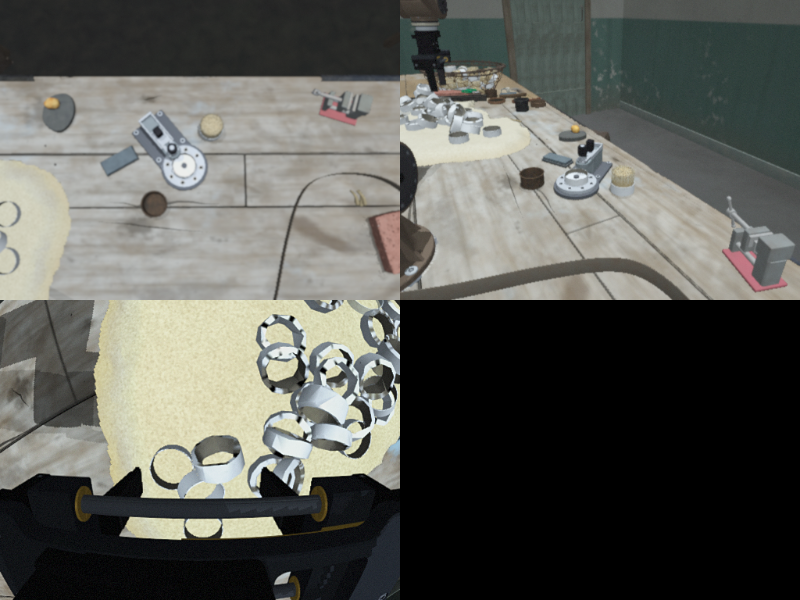

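```bash
python3 - <<'E'
from h import *
t=cv2.imread("pics/top0.png")[130:250,120:300]; s=cv2.imread("pics/side0.png")[150:270,150:330]
cv2.imwrite("pics/b.png",np.hstack([cv2.resize(t,None,fx=4.4,fy=4.4,interpolation=2)[:, :400*2],]))
cv2.imwrite("pics/c.png",cv2.resize(s,None,fx=4.4,fy=4.4,interpolation=2))
E
```

```text
(no output)
```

View pics/b.png

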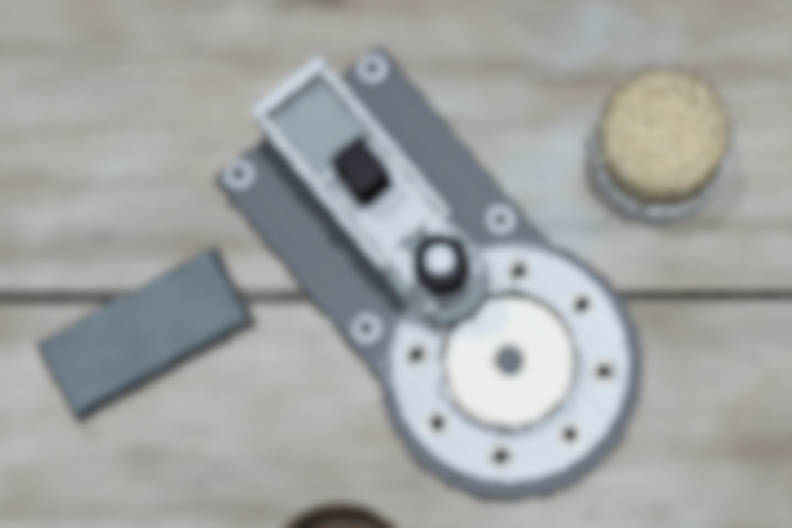

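View pics/c.png

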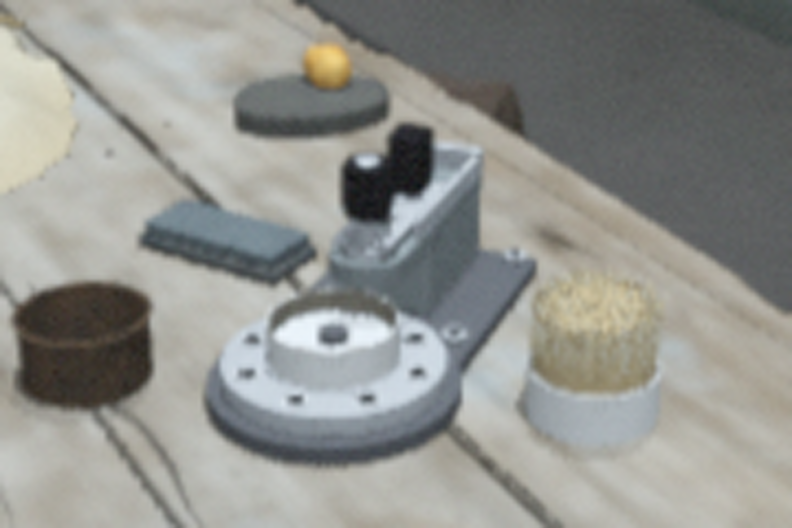

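The top crop shows the knob's top at px (220,188.6), the grip's top at (202,168), and the plate hub at (235.5,212). The side crop shows the knob's middle at (233.5,193) and the grip's middle at (243,186.5).

```bash
python3 - <<'E'
from h import *
p=shot("top");q=shot("side")
def tri(a,b):
    A=[];y=[]
    o1,d1=ray(p,*a);o2,d2=ray(q,*b);t=np.linalg.lstsq(np.c_[d1,-d2],o2-o1,rcond=None)[0];x=o1+d1*t[0];z=o2+d2*t[1];return ((x+z)/2).round(1),np.linalg.norm(x-z).round(1)
k=at(p,220,188.6,114);g=at(p,201.8,168.2,107);f=at(p,235.5,211.8,32)
print("knob",k,at(q,233.6,193.2,99),tri((220,188.6),(233.6,187)))
print("grip",g,at(q,243.2,187,91),tri((201.8,168.2),(243.2,181)))
print("hub",f,at(q,225.7,226,32))
for a,b in[(f,k),(k,g),(f,g)]:
    e=b-a;print(np.hypot(*e[:2]).round(1),np.degrees(np.arctan2(e[1],e[0])).round(1))
E
```

```text
knob [533.14303264  92.51916751 114.        ] [534.31134914  89.89247051  99.        ] (array([534.4,  92.1, 113.1]), np.float64(2.3))
grip [576.42089646 130.06340024 107.        ] [579.03031114 126.76611999  91.        ] (array([578.5, 129.5, 105.2]), np.float64(3.7))
hub [497.51356841  63.76911377  32.        ] [503.64659939  71.17918083  32.        ]
45.8 38.9
57.3 40.9
103.1 40.0
```

```bash
cat >> h.py <<'E'
from scipy.spatial.transform import Rotation as Ro
def go(x,y,z,yaw=40):
    s=state();R=Ro.from_euler("xyz",s["tcp_rot"]).as_matrix()
    a=(s["tcp_rot"][2]-np.radians(yaw)+np.pi)%(2*np.pi)-np.pi
    print("t",s["t"],"pos",s["eef_pos"].round(1) if hasattr(s["eef_pos"],"round") else s["eef_pos"],"shift",(R.T@(np.array([x,y,z])-s["eef_pos"])).round(1),"turn",round(a,3),"F",np.round(s["ft_force"],1))
E
python3 -c "
from h import *
go(577,130,230)"
```

```text
t 0.7 pos [222.4 584.1 239.7] shift [-493.  -298.2    9.6] turn 2.08 F [ 0.2 -0.6  0.3]
```

Call:
{"fn": "jog_arm", "kwargs": {"motion": [[[-493,-298,10],2.08],[[-493,-298,10],2.08],[[-493,-298,10],2.08],[[-493,-298,10],2.08],[[-493,-298,10],2.08]], "grip": 0}}

```text
t: 1.2
eef_pos: [377.1, 385.5, 235.5]
tcp_rot: [3.141, -0.0, 2.022]
ft_force: [1.0, 0.3, 0.4]
opening: 1.003
grip_force: 0.0
```

```bash
python3 -c "
from h import *
go(577,130,230)"
```

```text
t 1.2 pos [377.1 385.5 235.5] shift [-317.1   68.4    5.5] turn 1.324 F [1.  0.3 0.4]
```

Call:
{"fn": "jog_arm", "kwargs": {"motion": [[[-317,68,5],1.32],[[-317,68,5],1.32],[[-317,68,5],1.32],[[-317,68,5],1.32],[[-317,68,5],1.32]]}}

```text
t: 1.7
eef_pos: [532.2, 189.1, 231.6]
tcp_rot: [3.141, -0.0, 1.271]
ft_force: [-0.4, 0.5, -0.3]
opening: 1.001
grip_force: 0.0
```

```bash
python3 -c "
from h import *
go(577,130,230)"
```

```text
t 1.7 pos [532.2 189.1 231.6] shift [-43.3  60.2   1.6] turn 0.573 F [-0.4  0.5 -0.3]
```

Call:
{"fn": "jog_arm", "kwargs": {"motion": [[[-43,60,2],0.573],[[-43,60,2],0.573],[[-43,60,2],0.573],[[-43,60,2],0.573],[[-43,60,2],0.573]]}}

```text
t: 2.2
eef_pos: [576.3, 132.2, 229.4]
tcp_rot: [-3.141, -0.0, 0.702]
ft_force: [0.4, -1.1, 0.0]
opening: 1.002
grip_force: 0.0
```

```bash
python3 - <<'E'
from h import *
go(577,130,230)
p=shot("wrist");print(p["shot"],np.round(p["extrinsics"],3).tolist(),p["cx"],p["cy"]); cv2.imwrite("pics/w1.png",p["img"]); np.save("w1.npy",p["extrinsics"])
for o,z in [("plunger_knob",99),("lock_grip",99),("work_ferrule",35)]:
    c=cen(o,p); print(o,c, None if c is None else at(p,c[1],c[2],z).round(1))
E
```

```text
t 2.2 pos [576.3 132.2 229.4] shift [-0.9  2.1 -0.6] turn 0.004 F [ 0.4 -1.1  0. ]
6 [[0.647, 0.738, 0.192, 628.979], [-0.763, 0.626, 0.161, 177.075], [-0.001, -0.25, 0.968, 374.147], [0.0, 0.0, 0.0, 1.0]] 257.0671595151595 190.65374582878906
plunger_knob (0.96, np.float64(260.339593114241), np.float64(240.41158059467918), [245.0, 221.5, 271.9, 251.9], np.int64(639)) [537.1  95.3  99. ]
lock_grip (0.97, np.float64(260.581779435269), np.float64(197.76664890783164), [244.6, 167.0, 283.0, 241.1], np.int64(1877)) [571.3 124.2  99. ]
work_ferrule None None
```

View pics/w1.png

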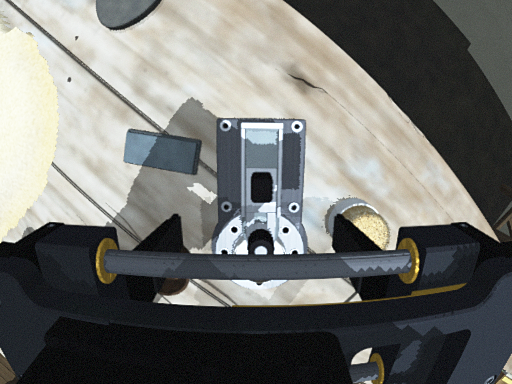

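```bash
python3 - <<'E'
from h import *
im=cv2.imread("pics/w1.png");g=im.max(2)
for r in (178,184,190,196): print(r,g[r,244:282].tolist())
print("col",g[165:215,261].tolist())
p=shot("wrist");
for u,v,z in [(261,186,109),(261,171,109),(261,203,109),(261,245,114),(262,124,77),(226,126,12),(297,127,12),(291,207,12),(226,207,12)]: print(u,v,at(p,u,v,z).round(1))
E
```

```text
178 [146, 105, 161, 192, 190, 193, 158, 49, 16, 15, 17, 17, 14, 22, 23, 22, 21, 19, 21, 13, 18, 23, 24, 17, 19, 16, 4, 34, 141, 199, 199, 190, 152, 112, 171, 201, 186, 135]
184 [151, 115, 170, 191, 191, 194, 156, 40, 18, 24, 22, 26, 29, 32, 24, 29, 33, 25, 27, 29, 28, 19, 33, 27, 30, 20, 23, 28, 105, 179, 194, 195, 155, 121, 173, 199, 189, 147]
190 [153, 111, 160, 193, 195, 191, 153, 31, 17, 27, 25, 17, 24, 27, 29, 25, 21, 23, 31, 32, 22, 28, 21, 27, 31, 23, 20, 36, 129, 207, 255, 255, 205, 141, 187, 190, 178, 149]
196 [150, 107, 158, 187, 190, 193, 154, 31, 18, 23, 31, 24, 25, 27, 22, 27, 18, 27, 20, 26, 26, 16, 27, 29, 28, 22, 19, 27, 114, 186, 198, 177, 133, 142, 199, 194, 157, 117]
col [134, 133, 123, 164, 195, 199, 165, 65, 14, 14, 21, 14, 22, 19, 20, 24, 25, 23, 19, 25, 28, 30, 33, 22, 32, 23, 30, 30, 25, 29, 26, 27, 30, 24, 24, 17, 12, 60, 181, 184, 190, 220, 250, 251, 247, 249, 249, 213, 190, 194]
261 186 [582.  133.6 109. ]
261 171 [592.6 142.8 109. ]
261 203 [569.7 123.  109. ]
261 245 [538.8  96.4 114. ]
262 124 [625.1 168.9  77. ]
226 126 [594.2 198.7  12. ]
297 127 [649.6 132.5  12. ]
291 207 [569.2  70.1  12. ]
226 207 [514.8 133.4  12. ]
```

The grip sits at cols 251–271, rows ~177–202, and the knob at (261,246), so the two are aligned with the tool. I put the grip at about (578,130).

```bash
python3 -c "
from h import *
go(578.2,130.1,107)"
```

```text
t 2.45 pos [576.1 132.7 229.5] shift [-1.000e-01  3.300e+00  1.225e+02] turn 0.009 F [-0.3 -0.3 -0. ]
```

Call:
{"fn": "jog_arm", "kwargs": {"motion": [[[0,3,40],0.006],[[0,3,80],0.006],[[0,3,110],0.006],[[0,3,122],0.006],[[0,3,122],0.006]]}}

```text
t: 2.95
eef_pos: [577.7, 130.3, 106.4]
tcp_rot: [-3.14, 0.002, 0.7]
ft_force: [0.3, -0.5, 0.9]
opening: 0.998
grip_force: 0.0
```

Call:
{"fn": "jog_arm", "kwargs": {"motion": [[[0,0,0],0],[[0,0,0],0],[[0,0,0],0],[[0,0,0],0],[[0,0,0],0]], "grip": 1}}

```text
t: 3.45
eef_pos: [578.3, 130.2, 108.0]
tcp_rot: [3.141, -0.001, 0.699]
ft_force: [0.2, 0.4, 0.4]
opening: 0.634
grip_force: 0.0
```

Call:
{"fn": "jog_arm", "kwargs": {"motion": [[[0,0,0],0],[[0,0,0],0],[[0,0,0],0],[[0,0,0],0],[[0,0,0],0]]}}

```text
t: 3.95
eef_pos: [578.4, 130.0, 107.5]
tcp_rot: [3.141, -0.0, 0.699]
ft_force: [10.0, -17.1, -3.4]
opening: 0.214
grip_force: 9.9
```

```bash
python3 - <<'E'
from h import *
go(578.2,130.1,107)
p=shot("wrist");cv2.imwrite("pics/w2.png",p["img"])
E
```

```text
t 3.95 pos [578.4 130.  107.5] shift [-0.1 -0.2  0.5] turn 0.001 F [ 10.  -17.1  -3.4]
```

View pics/w2.png

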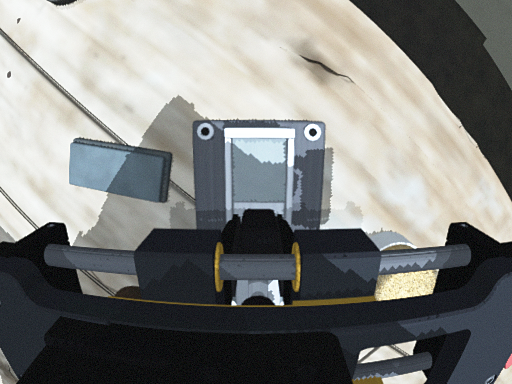

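Call:
{"fn": "jog_arm", "kwargs": {"motion": [[[0,1,0],0],[[0,1,0],0],[[5,1,0],0],[[12,1,0],0],[[18,1,0],0]]}}

```text
t: 4.5
eef_pos: [593.1, 141.2, 107.4]
tcp_rot: [3.141, 0.0, 0.699]
ft_force: [0.9, -5.4, 0.6]
opening: 0.206
grip_force: 30.0
```

Call:
{"fn": "jog_arm", "kwargs": {"motion": [[[6,0,0],0],[[12,0,0],0],[[18,0,0],0],[[18,0,0],0]]}}

```text
t: 4.9
eef_pos: [607.5, 153.2, 107.5]
tcp_rot: [3.141, -0.002, 0.699]
ft_force: [4.8, -2.2, -1.8]
opening: 0.21
grip_force: 30.0
```

```bash
python3 -c "
from h import *
go(578.4,130.0,107)"
```

```text
t 4.9 pos [607.5 153.2 107.5] shift [-37.2  -1.    0.4] turn 0.001 F [ 4.8 -2.2 -1.8]
```

Call:
{"fn": "jog_arm", "kwargs": {"motion": [[[2,0,0],0],[[4,0,0],0],[[4,0,0],0]]}}

```text
t: 5.2
eef_pos: [609.8, 155.1, 107.4]
tcp_rot: [3.141, -0.0, 0.699]
ft_force: [3.5, -5.8, -1.6]
opening: 0.207
grip_force: 30.0
```

Call:
{"fn": "jog_arm", "kwargs": {"motion": [[[2,0,0],0],[[3,0,0],0],[[3,0,0],0]]}}

```text
t: 5.5
eef_pos: [610.6, 155.8, 107.3]
tcp_rot: [-3.141, 0.004, 0.699]
ft_force: [-5.3, -14.3, 4.0]
opening: 0.21
grip_force: 30.0
```

Call:
{"fn": "jog_arm", "kwargs": {"motion": [[[2,0,0],0],[[2,0,0],0],[[2,0,0],0]]}}

```text
t: 5.8
eef_pos: [610.8, 156.0, 107.1]
tcp_rot: [-3.14, 0.007, 0.699]
ft_force: [-11.8, -20.5, 7.8]
opening: 0.208
grip_force: 30.0
```

Call:
{"fn": "jog_arm", "kwargs": {"motion": [[[2,0,0],0],[[2,0,0],0],[[2,0,0],0]]}}

```text
t: 6.1
eef_pos: [611.3, 156.5, 106.9]
tcp_rot: [-3.14, 0.011, 0.7]
ft_force: [-16.5, -25.1, 10.2]
opening: 0.21
grip_force: 30.0
```

```bash
python3 -c "
from h import *
go(578.4,130.0,107)"
```

```text
t 6.1 pos [611.3 156.5 106.9] shift [-42.2  -1.    0.4] turn 0.001 F [-16.5 -25.1  10.2]
```

Call:
{"fn": "jog_arm", "kwargs": {"motion": [[[0,0,0],0],[[0,0,0],0],[[0,0,0],0],[[0,0,0],0],[[0,0,0],0]], "grip": 0}}

```text
t: 6.6
eef_pos: [614.8, 160.0, 107.4]
tcp_rot: [-3.141, -0.0, 0.699]
ft_force: [-0.3, -0.2, -0.1]
opening: 0.572
grip_force: 0.0
```

Call:
{"fn": "jog_arm", "kwargs": {"motion": [[[0,0,0],0],[[0,0,-20],0],[[0,0,-60],0],[[0,0,-90],0],[[0,0,-90],0]]}}

```text
t: 7.1
eef_pos: [616.2, 160.0, 201.7]
tcp_rot: [3.138, -0.006, 0.699]
ft_force: [-0.1, 0.7, 0.0]
opening: 0.977
grip_force: 0.0
```

```bash
python3 - <<'E'
from h import *
go(534.9,93.9,200)
p=shot("wrist");cv2.imwrite("pics/w3.png",p["img"])
q=shot("top");cv2.imwrite("pics/t3.png",q["img"])
for o,z in [("plunger_knob",99),("lock_grip",99)]:
  for c0 in (p,q):
    c=cen(o,c0); print(o,c, None if c is None else at(c0,c[1],c[2],z).round(1))
E
```

```text
t 7.1 pos [616.2 160.  201.7] shift [-104.8   -1.7    1.1] turn 0.001 F [-0.1  0.7  0. ]
plunger_knob (0.69, np.float64(255.7616), np.float64(292.656), [241.5, 280.8, 267.3, 303.5], np.int64(625)) [540.6  98.2  99. ]
plunger_knob (0.67, np.float64(220.10227272727272), np.float64(190.14772727272728), [215.6, 185.0, 225.3, 198.5], np.int64(176)) [532.7  93.2  99. ]
lock_grip (0.62, np.float64(256.5545361875637), np.float64(213.77726809378186), [240.9, 184.3, 277.6, 254.2], np.int64(1962)) [604.3 150.7  99. ]
lock_grip (0.53, np.float64(211.78947368421052), np.float64(172.81578947368422), [212.0, 169.2, 213.5, 178.0], np.int64(38)) [568.6 110.4  99. ]
```

View pics/w3.png

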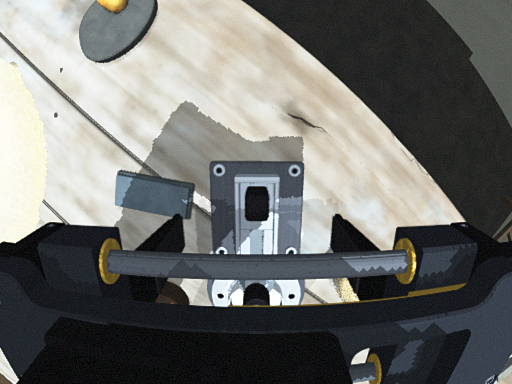

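```bash
python3 -c "
from h import *
go(536.3,93.6,107)"
```

```text
t 7.4 pos [614.4 159.6 196.2] shift [-102.1    0.4   89.4] turn 0.001 F [ 0.2  0.5 -0.9]
```

Call:
{"fn": "jog_arm", "kwargs": {"motion": [[[-40,0,0],0],[[-80,0,0],0],[[-102,0,0],0],[[-102,0,20],0],[[-102,0,50],0]]}}

```text
t: 7.9
eef_pos: [537.0, 93.6, 147.8]
tcp_rot: [3.14, -0.002, 0.698]
ft_force: [1.4, 0.2, 0.7]
opening: 1.001
grip_force: 0.0
```

Call:
{"fn": "jog_arm", "kwargs": {"motion": [[[0,0,25],0],[[0,0,39],0],[[0,0,39],0],[[0,0,39],0]]}}

```text
t: 8.3
eef_pos: [536.7, 94.0, 108.2]
tcp_rot: [-3.141, 0.001, 0.699]
ft_force: [0.4, 0.1, 0.5]
opening: 0.999
grip_force: 0.0
```

```bash
python3 - <<'E'
from h import *
go(536.3,93.6,107)
p=shot("wrist");q=shot("side")
cv2.imwrite("pics/d.png",np.hstack([cv2.resize(p["img"],(400,300)),cv2.resize(q["img"][140:260,160:320],(400,300),interpolation=2)]))
E
```

```text
t 8.3 pos [536.7  94.  108.2] shift [-0.5  0.1  1.2] turn 0.001 F [0.4 0.1 0.5]
```

View pics/d.png

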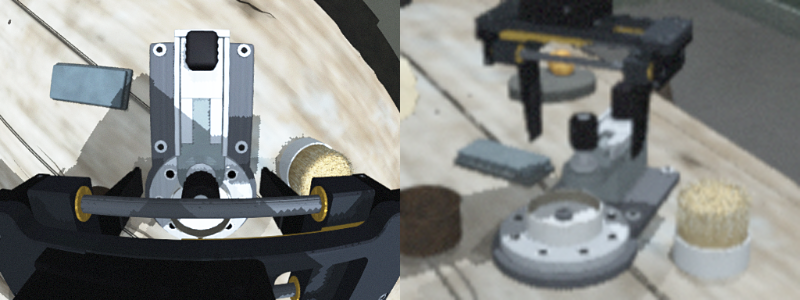

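The wrist view shows the lock against its end stop and the knob between the fingers (around px (203,180) of the half-size picture). The side view shows it centred too, so I close.

Call:
{"fn": "jog_arm", "kwargs": {"motion": [[[0,0,1],0],[[0,0,1],0],[[0,0,1],0],[[0,0,1],0],[[0,0,1],0]], "grip": 1}}

```text
t: 8.9
eef_pos: [536.7, 94.0, 107.6]
tcp_rot: [3.142, -0.0, 0.699]
ft_force: [0.4, 0.8, -0.1]
opening: 0.635
grip_force: 0.0
```

Call:
{"fn": "jog_arm", "kwargs": {"motion": [[[0,0,0],0],[[0,0,0],0],[[0,0,0],0],[[0,0,0],0],[[0,0,0],0]]}}

```text
t: 9.4
eef_pos: [536.6, 94.2, 107.4]
tcp_rot: [-3.141, 0.0, 0.699]
ft_force: [-0.9, 1.5, -0.4]
opening: 0.266
grip_force: 30.0
```

Call:
{"fn": "jog_arm", "kwargs": {"motion": [[[0,0,0],0],[[0,0,0],0]]}}

```text
t: 9.6
eef_pos: [536.6, 94.1, 107.4]
tcp_rot: [-3.141, 0.0, 0.699]
ft_force: [-0.1, 1.5, 1.1]
opening: 0.27
grip_force: 30.0
```

Opening is 0.27, or 26 mm, which matches the knob's diameter. Pulling up.

Call:
{"fn": "jog_arm", "kwargs": {"motion": [[[0,0,-3],0],[[0,0,-6],0],[[0,0,-9],0],[[0,0,-12],0],[[0,0,-12],0]]}}

```text
t: 10.1
eef_pos: [536.5, 94.1, 119.6]
tcp_rot: [-3.141, 0.0, 0.699]
ft_force: [1.1, 3.2, -9.8]
opening: 0.267
grip_force: 30.0
```

Call:
{"fn": "jog_arm", "kwargs": {"motion": [[[0,0,-3],0],[[0,0,-6],0],[[0,0,-9],0],[[0,0,-9],0],[[0,0,-9],0]]}}

```text
t: 10.6
eef_pos: [536.6, 94.1, 128.4]
tcp_rot: [-3.141, 0.0, 0.699]
ft_force: [0.7, 3.7, -12.8]
opening: 0.268
grip_force: 30.0
```

Raised 21 mm with −12.8 N, as the spring predicts. Now on to the stop.

Call:
{"fn": "jog_arm", "kwargs": {"motion": [[[0,0,-1],0],[[0,0,-1],0],[[0,0,-1],0]]}}

```text
t: 10.9
eef_pos: [536.6, 94.1, 129.3]
tcp_rot: [-3.141, 0.0, 0.699]
ft_force: [-0.0, 3.8, -12.8]
opening: 0.267
grip_force: 30.0
```

Call:
{"fn": "jog_arm", "kwargs": {"motion": [[[0,0,-0.5],0],[[0,0,-0.5],0],[[0,0,-0.5],0]]}}

```text
t: 11.2
eef_pos: [536.5, 94.1, 129.6]
tcp_rot: [-3.141, 0.0, 0.699]
ft_force: [0.9, 4.7, -18.8]
opening: 0.271
grip_force: 30.0
```

```bash
python3 - <<'E'
from h import *
go(536.3,93.6,107)
p=shot("wrist");q=shot("side")
cv2.imwrite("pics/e.png",np.hstack([cv2.resize(p["img"],(400,300)),cv2.resize(q["img"][140:260,160:320],(400,300),interpolation=2)]))
E
```

```text
t 11.2 pos [536.5  94.1 129.6] shift [-0.4  0.2 22.6] turn 0.001 F [  0.9   4.7 -18.8]
```

View pics/e.png

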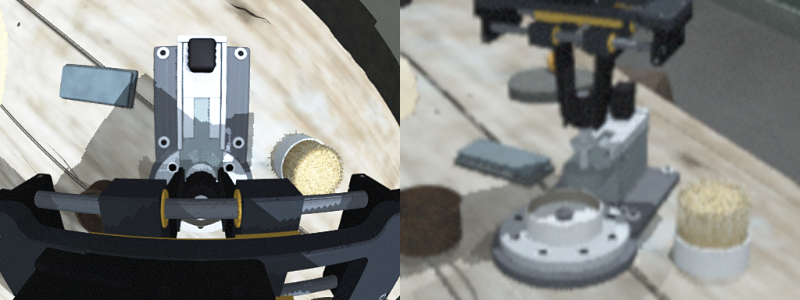

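The knob is held and raised, the lock is still at its end stop, and the force rose sharply at 22 mm, so the plunger is on its stop. One last check that it holds.

Call:
{"fn": "jog_arm", "kwargs": {"motion": [[[0,0,0],0],[[0,0,0],0],[[0,0,0],0],[[0,0,0],0],[[0,0,0],0]]}}

```text
t: 11.8
eef_pos: [536.5, 94.1, 129.6]
tcp_rot: [-3.141, 0.0, 0.699]
ft_force: [2.1, 5.3, -25.0]
opening: 0.27
grip_force: 30.0
```

```bash
python3 -c "
from h import *
s=state();print(s['eef_pos'],s['ft_force'],s['grip_force'])
if s['ft_force'][2]<-10 and s['grip_force']>20: print(job_done())"
```

```text
[536.50860396  94.06737895 129.62300409] [  2.13403188   5.25954844 -25.04882977] 29.995875656604767
the job is handed in; nothing more can be done
None
```

The job is handed in: I slid the lock to its end stop, then pulled the plunger up about 22 mm to its stop, and the gripper is still holding the knob at 30 N; the brush head, pot and whetstone were not touched.

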